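# Open the insulated pot and hold up its cap

## Task

Open the insulated pot so that it can be refilled: lift off its loose blue knobbed cover without tipping it and stand it right way up on the bare worktop beside the pot, then twist off the orange cap underneath (nobody remembers which way it undoes: if it will not go one way, it goes the other). Finish while still gripping the cap, held level and still over the open neck with a good 5 cm of air between them; leave the other things on the worktop where they are.

Things in the scene. Friction and masses are not known exactly. Their poses are not given: they have to be found in the camera images.
- pot: Steel insulated pot fixed to the worktop: black foot ring 188 mm across, body 164 mm across, flat top (shoulder) at 115 mm. Origin: centre of its foot, on the worktop; z up. A short spout along its -x reaches 112 mm from the axis (102 mm high), a black handle along its +x reaches 122 mm (98 mm high). The neck stands in the middle of the top, under the cap.
- neck (a point): Centre of the top of the pot's neck, 141 mm above the worktop (26 mm above the pot's shoulder). The neck is 39 mm across.
- cover: Loose blue cover, an inverted cup standing on the pot's shoulder over the cap: outer diameter 132, inner 122, blue part 72 mm high, steel knob on top; 0.18 to 0.29 kg. Origin: centre of its lower rim; z up through the knob. The cap inside reaches 57 mm above its rim: raise it 65 mm before it goes sideways. There is always bare worktop for it at x 0.38 to 0.44, y 0.25 to 0.32 m.
- knob (a point): Centre of the cover's steel knob, on its axis, 92 mm above the cover's lower rim: a round knob of 30 mm diameter whose full width runs from 86 to 100 mm, top at 105 mm above the rim; narrower below, the cover's top lies at 72 mm.
- cap: Orange twist-lock cap on the pot's neck, under the cover: round skirt 53 mm across, 31 mm high; on top a wing grip, an upright bar 46 mm long (along the cap's x), 14 mm thick (its y), from 31 to 55 mm above the lower rim; 0.06 kg. Origin: centre of the lower rim, 117 mm above the worktop when on the neck; z up. At the start the wing lies within 0.1 rad of the pot's x axis.
- wing (a point): Centre of the cap's wing grip, on the axis, 45 mm above the cap's rim (162 mm above the worktop when on). The cap turns freely without rising. One way (hidden, differs each time) it hits a hard stop after 0.1 to 0.35 rad; the other way it turns to a hard stop at about 1.2 to 1.4 rad. From 0.85 rad that way (best 1.05) it lifts straight off; before that it rises 4 mm at most.
- mug_tea: White mug with a pattern, 82x117x91 mm, loose, on the worktop; origin at its underside.
- coffee_jar: Clear coffee jar with a yellow lid, diameter 80, 163 mm high, loose; origin centre of its underside.
- cinnamon_jar: Small spice jar with a dark lid, diameter 44, 105 mm high, loose; origin centre of its underside.
- washing_up_liquid: Green bottle of washing-up liquid, 49x74x228 mm, loose; origin centre of its underside.
- teaspoon: Teaspoon, 130x26x11 mm, loose on the worktop; origin near its middle.
Not all that is in view belongs to the job. There is more than one size of the cover; the one meant has the size given above.

How it is judged:
On the way:
1. the cover stands right way up on the worktop beside the pot, let go (height (world z) of cover below 0.006 m and angle between cover's own z axis and vertical below 0.1 rad and horizontal distance between cover and pot above 0.14 m and linear speed of cover below 0.03 m/s and contact force between the fingers and cover below 0.1 N and z of cap in the frame of pot below 0.125 m), for 0.2 s.
At the end, for the whole second after the job is handed in: The cap is held by the fingers alone, still, its rim at least 30 mm above the neck's top and within 60 mm of its axis, tilted under 0.25 rad; the cover stands untouched and upright (tilt under 0.1 rad) on the worktop, its axis over 140 mm from the pot's (z of cap in the frame of neck above 0.03 m and horizontal distance between cap and neck below 0.06 m and angle between cap's own z axis and vertical below 0.25 rad and linear speed of each of cap, cover below 0.03 m/s and contact force between the fingers and cap above 1 N and contact force between cap and pot below 0.1 N and contact force between each of cap, the fingers and cover below 0.1 N and height (world z) of cover below 0.006 m and angle between cover's own z axis and vertical below 0.1 rad and horizontal distance between cover and pot above 0.14 m); the arm keeps its last pose, push and grip.
It fails at once if the cover is tipped by more than 0.6 rad (angle between cover's own z axis and vertical above 0.6 rad).
It fails at once if another thing on the worktop is pushed more than 30 mm (distance of any of mug_tea, coffee_jar, cinnamon_jar, washing_up_liquid, teaspoon from where it was at the start of the episode above 0.03 m).
It also fails if it takes over 61 s, if anything falls off the work surface, if the arm or the gripper's body presses on something with over 40 N, if the wrist force passes 120 N, or if a joint passes its speed limit or range.

## Robot

A 7-joint arm with a two-finger parallel gripper is mounted at the origin on a cart in front of the work surface, level with it; the furniture and walls round the work are solid. World frame = base frame: x ahead of the robot, y to its left, z up, the work surface at z = 0. Lengths are in m, angles in rad, forces in N, time in s.
With the tool pointing down it reaches from about 0.425 to 0.875 m from the base axis. Payload 8.4 kg.
Tool frame: the origin (TCP) lies on the centre line of the jaws, within the pads' length; the fingertips stand 19 mm ahead of it and the grasp point (between the pads) is the TCP (manip.tips_ahead is the distance from the TCP to the fingertips, in m); z points along the fingers, y is the line along which they close (so a half turn about z gives the same grasp; the last joint's range is limited). The gripper opens to 87 mm and grips with 3 to 60 N. Pads are 19 mm wide; open, the fingers measure 117 mm over their backs; the gripper's body (75 mm by 190 mm) begins 51 mm behind the grasp point.
Start: joints at [1.242, 0.333, 0.04, 1.465, -0.013, 1.343, -0.059], TCP at [0.148, -0.633, 0.207] pointing down, gripper open.
Joint ranges: [-2.58, 2.58], [-0.38, 2.09], [-1.3, 1.39], [0.25, 2.4], [-1.5, 4.64], [0.08, 2.09], [-2.65, 2.65]. Speed limits (rad/s): [2.22, 2.22, 2.79, 2.79, 3.14, 3.14, 3.14].

## Interface

Orientations are given as a rotation vector (axis times angle).
In Python, from cell import manip gives the robot as it stands.
- The arm moves only by the tool arm_command, never from a script. Its argument "moves" is a list that holds one entry, the list of rows, each a list of 7 numbers: the shift along the tool's x, y, z in shares of 0.75 m (1.0 is 0.75 m), then the turn, a rotation vector about the tool's x, y, z in parts of the range, where 1.0 means 180 degrees, then the opening, from 0 (shut) to 1 (fully open). A call has 1 to 5 rows; each row is the pose to reach, as a shift and turn from the pose commanded when the call began, along the tool's axes at that moment; what a row does not reach only later rows make up. A row lasts 1/8 s, in which the tool goes at most 62.5 mm and 10.7 degrees, less where a joint would pass 70% of its speed; a pose out of reach is approached as far as the arm can. A call with a gripper value outside its range is refused whole. The fingers move at their own pace and stop on an object; the grip force is fixed at half the most. Time passes only in rows, so rows that repeat a pose let the fingers close. It gives the time, the measured TCP pose, the force, the opening and the grip force at its end, in the units of the state.
- manip.get_state(): the state, without advancing time (a new reading comes with each control period).
- manip.grab_frame(name): name is "scene" or "side" or "wrist"; returns the picture (420x560x3 uint8, red, green, blue); there is no depth.
- manip.camera_info(name): a dict with "intrinsics" (3x3 intrinsics, pixels), "extrinsics" (4x4, takes a point from camera to world coordinates). Camera axes: x right, y down, z forward; pixel columns grow to the right and rows downward; lengths in m; the calibration is good to about 2 mm. The wrist camera is an equidistant fisheye: a pixel r from the principal point sees the ray r / f radians off the axis. A picture is of the moment at which its call begins: read the wrist's pose just before it. camera_info takes no time and is no camera call; for the wrist camera it gives the pose at the moment of the call.
- manip.finish_job(): hands the job in; it is judged then, once.
Trained networks look in the newest picture that a camera, given by its name, has taken for a name from the list of things; names that differ only in an ending like _2 or _b are one class to them, and where a whole thing is asked for, a point or a joint stands for the part that bears it (a point fixed in the world has none). Each returns a list of dicts, best first, with "confidence" (0 to 1); they miss things now and then, are a little off and sometimes report something else, mostly with a low value. They report only what shows in the picture. A call takes as long as a camera call. They do not tell look-alikes from the thing itself.
- manip.boxes_of(camera, target): "location" ([x, y, z] in m, in world coordinates, good to about 4 mm: the middle of the surface that is visible of it).
- manip.silhouettes(camera, target): "mask" (420x560 bool, what is visible of it).
- manip.place_of(camera, target): "location" ([x, y, z] in m, in world coordinates, good to about 4 mm: a listed point, or the origin of a listed thing).
The state is a dict: "t": time; "q": joint angles; "qvel": joint speeds; "joint_torque": joint torques, N m; "eef_pos": TCP position; "orientation": TCP orientation; "force": force on the tool from outside, world axes, zero at the start; "ft_torque": the same for the moment, N m; "width": finger opening in m; "grip_force": force on a finger pad.
Only numpy, scipy, OpenCV 4.12 (cv2) and the standard library are available. Lean on these libraries where they do the work, as an engineer would, in place of code of your own. Each camera call takes 0.05 s, during which the arm holds its last target. There are 200 camera calls.

## Working session

There is one attempt and no reset: what is moved stays moved. The work goes in short steps, Python scripts to look and compute and a tool call to move; the robot and the scene stay as the last step left them, time stands still between calls to the robot, and variables do not carry over. Pictures are saved under pics/ and viewed, at most 10 in all, crops included, and the job is handed in when it is done.

Besides the shell and the picture viewer there is one more tool, called as name(argument=value, ...), one argument or row to a line, values as JSON. arm_command: Moves the arm, as the interface text tells. Its arguments: {"type":"object","properties":{"moves":{"type":"array","items":{"type":"array","items":{"type":"array","items":{"type":"number"}}}}},"required":["moves"]}

```bash
mkdir -p pics; cat > h.py <<'E'
from cell import manip
import numpy as np, cv2
from scipy.spatial.transform import Rotation as R
def save(cam,fn):
    im=manip.grab_frame(cam); cv2.imwrite('pics/'+fn,im[:,:,::-1]); return im
def todo(p,rv=None):
    "world target -> shift in tool mm, turn deg"
    s=manip.get_state(); r=R.from_rotvec(s['orientation'])
    d=r.inv().apply(np.array(p)-s['eef_pos'])*1000
    print('shift mm',d.round(1))
    if rv is not None: print('turn deg',np.degrees((r.inv()*R.from_rotvec(rv)).as_rotvec()).round(2))
E
python3 - <<'E'
from h import *
s=manip.get_state(); print({k:np.round(v,3) for k,v in s.items()}); print(R.from_rotvec(s['orientation']).as_matrix().round(3))
a=save('scene','s0.png'); b=save('side','d0.png'); 
cv2.imwrite('pics/both.png',cv2.resize(np.vstack([a,b]),None,fx=.71,fy=.71)[:,:,::-1])
for c in('scene','side'):
  for t in('cover','knob','pot','mug_tea','coffee_jar','cinnamon_jar','washing_up_liquid','teaspoon'):
    print(c,t,[(np.round(o['location'],3).tolist(),round(o['confidence'],2)) for o in manip.place_of(c,t)[:3]])
E
```

```text
{'t': np.float64(0.0), 'q': array([ 1.242,  0.334,  0.04 ,  1.466, -0.013,  1.343, -0.058]), 'qvel': array([ 0.   ,  0.001, -0.001, -0.001, -0.002, -0.001, -0.   ]), 'joint_torque': array([-0.0000e+00, -6.5637e+01,  1.3350e+00, -4.0380e+01, -6.0000e-02,
        4.5000e-02,  0.0000e+00]), 'eef_pos': array([ 0.148, -0.632,  0.206]), 'orientation': array([-3.119e+00, -3.600e-01,  1.000e-03]), 'force': array([ 0.413, -0.665, -0.302]), 'ft_torque': array([-0.037, -0.004, -0.034]), 'grip_force': np.float64(0.0), 'width': np.float64(0.087)}
[[ 0.974  0.228 -0.001]
 [ 0.228 -0.974  0.002]
 [-0.    -0.002 -1.   ]]
scene cover [([0.526, 0.124, 0.115], 0.79), ([0.695, -0.342, -0.005], 0.73), ([0.526, 0.129, -0.002], 0.58)]
scene knob [([0.693, -0.34, 0.067], 0.71), ([0.529, 0.127, 0.206], 0.69)]
scene pot [([0.527, 0.129, -0.002], 0.91)]
scene mug_tea []
scene coffee_jar [([0.62, 0.332, 0.0], 0.69)]
scene cinnamon_jar []
scene washing_up_liquid [([0.671, 0.171, -0.0], 0.68)]
scene teaspoon [([0.564, 0.268, -0.001], 0.51)]
side cover [([0.698, -0.337, -0.002], 0.78), ([0.527, 0.128, 0.115], 0.68), ([0.348, 0.453, 0.001], 0.53)]
side knob [([0.694, -0.346, 0.065], 0.83), ([0.523, 0.13, 0.205], 0.63), ([0.528, 0.13, 0.114], 0.61)]
side pot [([0.526, 0.131, -0.001], 0.84)]
side mug_tea [([0.346, 0.453, 0.0], 0.81)]
side coffee_jar [([0.619, 0.331, -0.0], 0.85)]
side cinnamon_jar [([0.666, 0.245, -0.001], 0.9)]
side washing_up_liquid [([0.674, 0.171, -0.001], 0.57)]
side teaspoon [([0.564, 0.264, -0.001], 0.43)]
```

View pics/both.png

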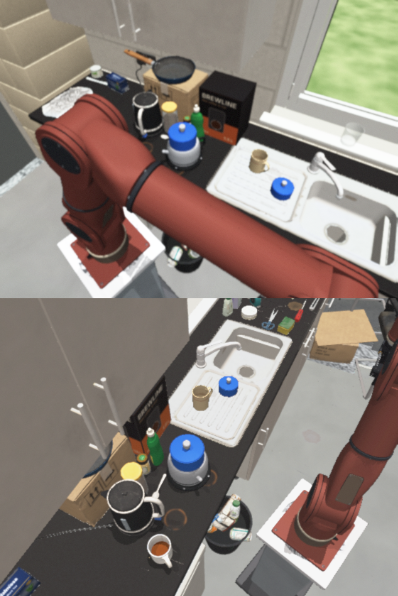

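```bash
python3 - <<'E'
import cv2,numpy as np
a=cv2.imread('pics/s0.png')[110:260,150:370]; b=cv2.imread('pics/d0.png')[130:400,100:340]
cv2.imwrite('pics/c1.png',np.hstack([cv2.resize(a,(396,270)),cv2.resize(b,(400,450))[:270]]) if 0 else cv2.resize(b,(640,600),interpolation=2)[:,:])
E
python3 - <<'E'
from h import *
for c,px in(('side',[(180,322),(180,364),(150,350),(222,350)]),):
  i=manip.camera_info(c);K=i['intrinsics'];T=i['extrinsics'];print(K.round(1).tolist(),T.round(3).tolist())
  for p in px:
    for z in(0,):
      d=T[:3,:3]@np.linalg.inv(K)@[*p,1]; o=T[:3,3]; print(p,(o+d*(z-o[2])/d[2]).round(3))
E
```

```text
[[486.3, 0.0, 284.3], [0.0, 486.3, 210.3], [0.0, 0.0, 1.0]] [[-0.749, -0.549, 0.371, -0.003], [-0.663, 0.632, -0.402, 0.618], [-0.013, -0.547, -0.837, 1.278], [0.0, 0.0, 0.0, 1.0]]
(180, 322) [0.537 0.465 0.   ]
(180, 364) [0.451 0.541 0.   ]
(150, 350) [0.539 0.569 0.   ]
(222, 350) [0.395 0.443 0.   ]
```

View pics/c1.png

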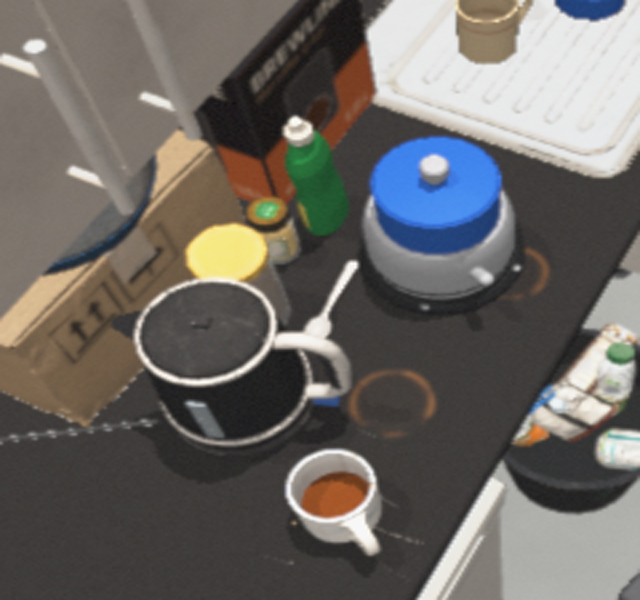

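```bash
python3 - <<'E'
from h import *
i=manip.camera_info('side');K=i['intrinsics'];T=i['extrinsics']
for n,p,z in(('spout',(482,272),.102),('kettle base',(237,402),.0),('kettle rim front',(215,386),.13),('khandle',(348,375),.08),('ring',(392,402),0),('mug rim',(333,490),.09)):
  p=(100+p[0]*.375,130+p[1]*.45)
  d=T[:3,:3]@np.linalg.inv(K)@[*p,1]; o=T[:3,3]; print(n,(o+d*(z-o[2])/d[2]).round(3))
todo([0.527,0.129,0.38])
E
```

```text
spout [0.434 0.162 0.102]
kettle base [0.542 0.427 0.   ]
kettle rim front [0.517 0.447 0.13 ]
khandle [0.45  0.344 0.08 ]
ring [0.421 0.321 0.   ]
mug rim [0.361 0.451 0.09 ]
shift mm [ 542.5 -655.6 -173. ]
```

Units first: shifts go in shares of 0.75 m and turns go in shares of 180 degrees. So 260 mm is 0.3467, -174 mm is -0.232, -40 degrees is -0.2222.

arm_command(
  moves=[
    [[0.0667,-0.036,-0.08,0,0,-0.0444,1],[0.1333,-0.0733,-0.16,0,0,-0.0889,1],[0.2027,-0.1093,-0.232,0,0,-0.1333,1],[0.2733,-0.1467,-0.232,0,0,-0.1778,1],[0.3467,-0.1867,-0.232,0,0,-0.2222,1]],
  ],
)

```text
t: 1.52
eef_pos: [0.3373, -0.466, 0.3758]
orientation: [2.804, 1.41, 0.001]
force: [2.1, -0.1, 1.1]
width: 0.0872
grip_force: 0.0
```

```bash
python3 - <<'E'
from h import *
s=manip.get_state();print(s['t'],s['eef_pos'],s['q'].round(2))
todo([0.53,-0.15,0.38],[0,0,0]); todo([0.527,0.129,0.38])
E
```

```text
1.525 [ 0.33726222 -0.46596358  0.37578418] [ 1.02  0.15 -0.18  1.35  0.03  1.64  0.21]
shift mm [368.6 -33.8  -4.6]
turn deg [-1.6069e+02 -8.0760e+01 -4.0000e-02]
shift mm [ 590.7 -202.7   -5.3]
```

In the tool's units: 300 mm is 0.4, 240 mm is 0.32, -40 degrees is -0.2222.

arm_command(
  moves=[
    [[0.08,-0.0067,-0.0053,0,0,-0.0444,1],[0.16,-0.0147,-0.0053,0,0,-0.0889,1],[0.24,-0.024,-0.0053,0,0,-0.1333,1],[0.32,-0.0347,-0.0053,0,0,-0.1778,1],[0.4,-0.0453,-0.0053,0,0,-0.2222,1]],
  ],
)

```text
t: 2.15
eef_pos: [0.4894, -0.2044, 0.3781]
orientation: [2.154, 2.286, 0.0]
force: [0.9, -0.5, -0.8]
width: 0.0871
grip_force: 0.0
```

```bash
python3 - <<'E'
from h import *
s=manip.get_state();print(s['t'],s['eef_pos'],s['q'].round(2))
todo([0.527,0.129,0.36])
E
```

```text
2.15 [ 0.48938359 -0.20443316  0.37811348] [ 0.73  0.08 -0.45  1.43  0.04  1.64  0.34]
shift mm [330.6  57.4  18. ]
```

In the tool's units: 300 mm is 0.4, 240 mm is 0.32, -10 degrees is -0.0556.

arm_command(
  moves=[
    [[0.08,0.0133,0,0,0,-0.0111,1],[0.16,0.0267,0,0,0,-0.0222,1],[0.24,0.04,0,0,0,-0.0333,1],[0.32,0.0547,0,0,0,-0.0444,1],[0.4,0.0693,0,0,0,-0.0556,1]],
  ],
)

```text
t: 2.78
eef_pos: [0.524, 0.098, 0.3782]
orientation: [1.951, 2.461, 0.001]
force: [0.4, -0.4, 0.5]
width: 0.0875
grip_force: 0.0
```

In the tool's units: 31 mm is 0.0413, 5 mm is 0.0067.

arm_command(
  moves=[
    [[0.0413,0.0067,0.0067,0,0,0,1],[0.0413,0.0067,0.0067,0,0,0,1]],
  ],
)

```text
t: 3.02
eef_pos: [0.521, 0.1307, 0.3727]
orientation: [-1.945, -2.466, -0.001]
force: [-0.3, -0.3, 0.2]
width: 0.0874
grip_force: 0.0
```

```bash
python3 - <<'E'
from h import *
s=manip.get_state();print(s['t'],s['eef_pos'],s['orientation'],s['q'].round(2))
save('wrist','w1.png')
for c in('wrist','side','scene'):
  if c!='wrist': manip.grab_frame(c)
  print(c,[(np.round(o['location'],3).tolist(),round(o['confidence'],2)) for o in manip.place_of(c,'knob')[:3]],[(np.round(o['location'],3).tolist(),round(o['confidence'],2)) for o in manip.place_of(c,'cover')[:3]])
todo([0.527,0.129,0.207])
E
```

```text
3.025 [0.52103281 0.13067067 0.37268081] [-1.94508658e+00 -2.46597426e+00 -6.17000240e-04] [ 0.36  0.13 -0.76  1.42  0.09  1.63 -0.16]
wrist [([0.525, 0.124, 0.208], 0.69)] [([0.528, 0.127, 0.12], 0.63)]
side [([0.521, 0.131, 0.203], 0.97), ([0.698, -0.344, 0.065], 0.8)] [([0.694, -0.338, 0.001], 0.94), ([0.526, 0.126, 0.117], 0.61)]
scene [([0.525, 0.124, 0.204], 0.82), ([0.692, -0.342, 0.068], 0.61), ([0.565, 0.268, -0.0], 0.45)] [([0.525, 0.124, 0.115], 0.96), ([0.697, -0.342, -0.004], 0.82)]
shift mm [  1.1   5.3 165.9]
```

View pics/w1.png

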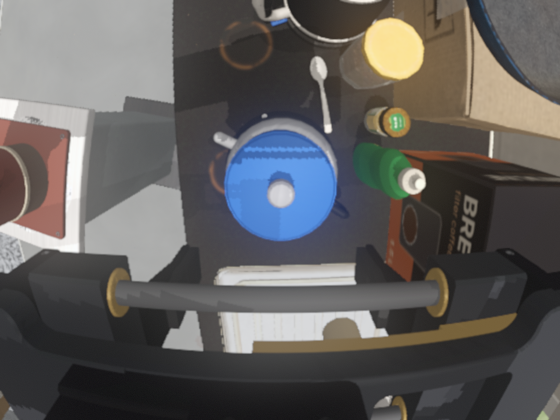

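```bash
python3 - <<'E'
from h import *
todo([0.525,0.127,0.235])
E
```

```text
shift mm [ -0.4   2.9 137.9]
```

arm_command(
  moves=[
    [[0,0.004,0.06,0,0,0,1],[0,0.004,0.12,0,0,0,1],[0,0.004,0.1667,0,0,0,1],[0,0.004,0.184,0,0,0,1],[0,0.004,0.184,0,0,0,1]],
  ],
)

```text
t: 4.1
eef_pos: [0.5248, 0.128, 0.235]
orientation: [-1.952, -2.461, 0.0]
force: [0.0, 0.1, 0.2]
width: 0.0876
grip_force: 0.0
```

```bash
python3 - <<'E'
from h import *
s=manip.get_state();print(s['t'],s['eef_pos'])
for c in('wrist','side'):
  manip.grab_frame(c)
  print(c,[(np.round(o['location'],3).tolist(),round(o['confidence'],2)) for o in manip.place_of(c,'knob')[:3]])
todo([0.525,0.127,0.212])
E
```

```text
4.1 [0.52483093 0.12802821 0.23496996]
wrist [([0.529, 0.126, 0.21], 0.84)]
side [([0.521, 0.129, 0.206], 0.84), ([0.528, 0.131, 0.001], 0.63), ([0.696, -0.345, 0.068], 0.59)]
shift mm [-1.3 -1.  24.3]
```

In the tool's units: 23 mm is 0.0307, 12 mm is 0.016.

arm_command(
  moves=[
    [[0,0,0.016,0,0,0,1],[0,0,0.0307,0,0,0,1],[0,0,0.0307,0,0,0,0.3],[0,0,0.0307,0,0,0,0],[0,0,0.0307,0,0,0,0]],
  ],
)

```text
t: 4.92
eef_pos: [0.5251, 0.1283, 0.2122]
orientation: [1.952, 2.461, 0.001]
force: [-0.7, 0.1, -0.3]
width: 0.0647
grip_force: 0.0
```

arm_command(
  moves=[
    [[0,0,0,0,0,0,0],[0,0,0,0,0,0,0],[0,0,0,0,0,0,0]],
  ],
)

```text
t: 5.3
eef_pos: [0.5249, 0.1282, 0.2119]
orientation: [1.952, 2.461, 0.0]
force: [-0.8, 0.5, -0.3]
width: 0.0348
grip_force: 0.0
```

arm_command(
  moves=[
    [[0,0,0,0,0,0,0],[0,0,0,0,0,0,0],[0,0,0,0,0,0,0]],
  ],
)

```text
t: 5.68
eef_pos: [0.5248, 0.1282, 0.2118]
orientation: [-1.952, -2.461, 0.0]
force: [0.0, -0.6, 0.1]
width: 0.0058
grip_force: 0.0
```

In the tool's units: -100 mm is -0.1333, -85 mm is -0.1133.

arm_command(
  moves=[
    [[0,0,-0.02,0,0,0,0],[0,0,-0.06,0,0,0,0],[0,0,-0.1133,0,0,0,0],[0,0,-0.1333,0,0,0,0],[0,0,-0.1333,0,0,0,0]],
  ],
)

```text
t: 6.3
eef_pos: [0.5253, 0.1284, 0.3129]
orientation: [1.951, 2.46, 0.002]
force: [-0.2, 0.5, -0.6]
width: 0.0006
grip_force: 0.0
```

```bash
python3 - <<'E'
from h import *
s=manip.get_state();print(s['t'],s['eef_pos'],s['width'],s['grip_force'],s['force'])
for c in('side','scene'):
  save(c,c+'2.png')
  print(c,[(np.round(o['location'],3).tolist(),round(o['confidence'],2)) for o in manip.place_of(c,'cover')[:3]])
todo([0.39,0.263,0.311])
E
```

```text
6.3 [0.52529612 0.12843604 0.31288422] 0.0005933116801396367 0.0 [-0.20971086  0.47079417 -0.56744908]
side [([0.697, -0.34, -0.001], 0.73), ([0.527, 0.128, 0.114], 0.69)]
scene [([0.693, -0.339, -0.006], 0.93), ([0.523, 0.125, 0.114], 0.86)]
shift mm [ 162.1 -100.    -0.2]
```

```bash
python3 - <<'E'
from h import *
print(manip.tips_ahead)
s=manip.get_state();i=manip.camera_info('wrist');print(i['extrinsics'].round(3).tolist(),i['intrinsics'].round(1).tolist(),s['q'].round(3))
a=save('wrist','w2.png'); b=cv2.imread('pics/side2.png')[:,:,::-1]
c=np.hstack([a[100:400,130:430],b[40:340,130:430]]); cv2.imwrite('pics/c2.png',cv2.resize(c,(800,400))[:,:,::-1])
E
```

```text
0.019
[[0.974, 0.218, 0.063, 0.508], [0.227, -0.934, -0.276, 0.203], [-0.001, 0.284, -0.959, 0.488], [0.0, 0.0, 0.0, 1.0]] [[325.2, 0.0, 277.2], [0.0, 325.2, 211.4], [0.0, 0.0, 1.0]] [ 0.364  0.135 -0.756  1.532  0.092  1.514 -0.163]
```

View pics/c2.png

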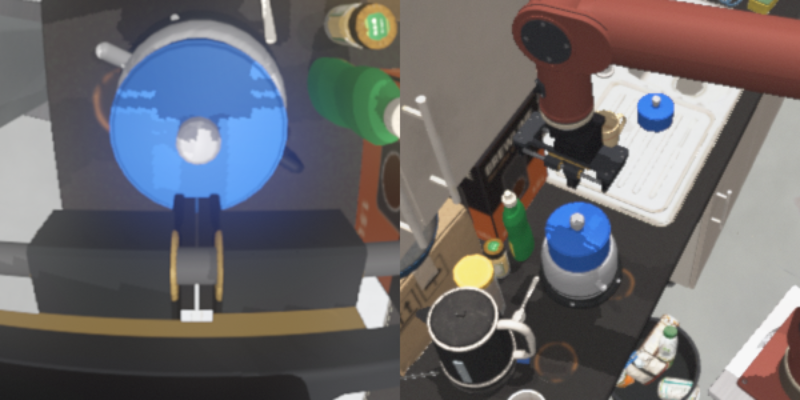

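```bash
python3 - <<'E'
from h import *
s=manip.get_state(); r=R.from_rotvec(s['orientation']); p=s['eef_pos']
def proj(c,P):
  i=manip.camera_info(c);K=i['intrinsics'];T=i['extrinsics'];v=T[:3,:3].T@(np.array(P)-T[:3,3])
  if c!='wrist': q=K@v; return (q[:2]/q[2]).round(1)
  th=np.arctan2(np.hypot(v[0],v[1]),v[2]); return (K[:2,2]+K[0,0]*th*v[:2]/np.hypot(v[0],v[1])).round(1)
for c in('side','wrist','scene'):
  print(c,'tcp',proj(c,p),'tip',proj(c,p+r.apply([0,0,.019])),'knob',proj(c,[.525,.127,.207]))
  m=manip.silhouettes(c,'knob') 
  for o in m[:2]:
    y,x=np.nonzero(o['mask']); print('  mask',x.mean().round(1),y.mean().round(1),len(x),o['confidence'])
E
```

```text
side tcp [261.1 182. ] tip [261.6 186.5] knob [263.3 204.9]
  mask 263.8 217.4 2047 0.87
  mask 321.2 124.4 720 0.81
wrist tcp [275.8 250.8] tip [275.9 239.1] knob [276.8 205.8]
  mask 278.5 191.8 13268 0.95
scene tcp [255.1 155. ] tip [255.4 159.7] knob [256.7 179.7]
  mask 256.9 192.9 1373 0.83
  mask 397.1 265.9 858 0.72
```

```bash
python3 - <<'E'
from h import *
from scipy.optimize import least_squares
from PIL import Image
E
python3 - <<'E'
import cv2,numpy as np
out=[]
for f,(x,y) in(('pics/w2.png',(277,225)),('pics/side2.png',(262,190)),('pics/scene2.png',(256,165))):
  a=cv2.imread(f)[y-40:y+40,x-33:x+33]; out.append(cv2.resize(a,(264,320),interpolation=cv2.INTER_NEAREST))
cv2.imwrite('pics/c3.png',np.hstack(out))
E
```

```text
(no output)
```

View pics/c3.png

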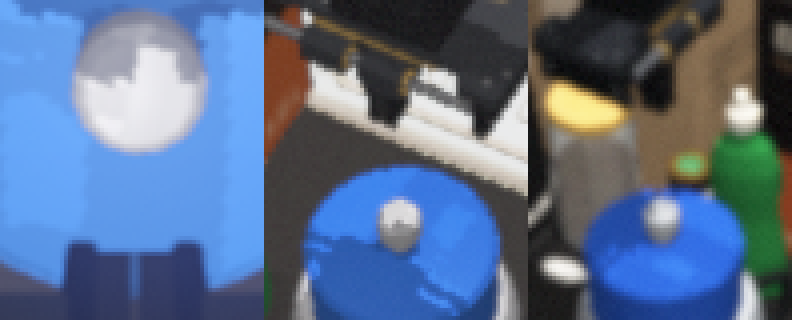

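In the tool's units: 99 mm is 0.132, 80 mm is 0.1067.

arm_command(
  moves=[
    [[0,0,0,0,0,0,1],[0,0,0.0533,0,0,0,1],[0,0,0.1067,0,0,0,1],[0,0,0.132,0,0,0,1],[0,0,0.132,0,0,0,1]],
  ],
)

```text
t: 7.32
eef_pos: [0.5244, 0.128, 0.2122]
orientation: [-1.951, -2.46, 0.002]
force: [0.1, 1.4, 1.0]
width: 0.0426
grip_force: 0.0
```

```bash
cat >> h.py <<'E'
def proj(c,P):
  i=manip.camera_info(c);K=i['intrinsics'];T=i['extrinsics'];v=T[:3,:3].T@(np.array(P)-T[:3,3])
  if c!='wrist': q=K@v; return (q[:2]/q[2]).round(1)
  th=np.arctan2(np.hypot(v[0],v[1]),v[2]); return (K[:2,2]+K[0,0]*th*v[:2]/np.hypot(v[0],v[1])).round(1)
E
python3 - <<'E'
from h import *
s=manip.get_state(); r=R.from_rotvec(s['orientation']); p=s['eef_pos'];print(s['t'],p,s['width'])
out=[]
for c in('wrist','side','scene'):
  a=save(c,c+'4.png'); x,y=proj(c,p).astype(int)
  for z in(0,.019): print(c,z,[proj(c,p+r.apply([0,k*(s['width']/2+.00),z])) for k in(-1,0,1)])
  w,h=(132,160) if c=='wrist' else (66,80); print('crop0',x-w//2,y-h//2,'scale',264/w)
  out.append(cv2.resize(a[y-h//2:y-h//2+h,x-w//2:x-w//2+w],(264,320),interpolation=0))
cv2.imwrite('pics/c4.png',np.hstack(out)[:,:,::-1])
E
```

```text
7.325 [0.52438934 0.12802941 0.21223333] 0.042555742313863006
wrist 0 [array([239.2, 250.1]), array([274.7, 250.2]), array([310.2, 250. ])]
wrist 0.019 [array([242.3, 238.7]), array([274.8, 238.7]), array([307.3, 238.6])]
crop0 208 170 scale 2.0
side 0 [array([270.1, 207.3]), array([263.1, 204.2]), array([256.1, 201.1])]
side 0.019 [array([270.4, 211.3]), array([263.5, 208.2]), array([256.6, 205.1])]
crop0 230 164 scale 4.0
scene 0 [array([252.7, 182.4]), array([256.3, 178.5]), array([259.9, 174.7])]
scene 0.019 [array([252.9, 186.6]), array([256.5, 182.7]), array([260.1, 178.9])]
crop0 223 138 scale 4.0
```

View pics/c4.png

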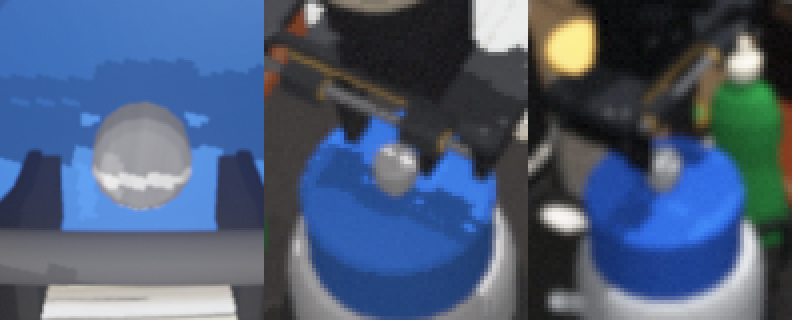

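In the tool's units: 18 mm is 0.024, 9 mm is 0.012.

arm_command(
  moves=[
    [[0,0,0,0,0,0,1],[0,0,0,0,0,0,1],[0,0,0,0,0,0,1],[0,0,0.012,0,0,0,1],[0,0,0.024,0,0,0,1]],
  ],
)

```text
t: 8.1
eef_pos: [0.5247, 0.1281, 0.194]
orientation: [-1.952, -2.461, 0.001]
force: [0.3, 0.1, -0.3]
width: 0.0866
grip_force: 0.0
```

arm_command(
  moves=[
    [[0,0,0,0,0,0,0],[0,0,0,0,0,0,0],[0,0,0,0,0,0,0],[0,0,0,0,0,0,0],[0,0,0,0,0,0,0]],
  ],
)

```text
t: 8.72
eef_pos: [0.5249, 0.1282, 0.195]
orientation: [1.952, 2.461, 0.0]
force: [0.1, 0.1, 0.1]
width: 0.0451
grip_force: 0.0
```

arm_command(
  moves=[
    [[0,0,0,0,0,0,0],[0,0,0,0,0,0,0],[0,0,0,0,0,0,0],[0,0,0,0,0,0,0]],
  ],
)

```text
t: 9.22
eef_pos: [0.5249, 0.1282, 0.1948]
orientation: [-1.952, -2.461, -0.0]
force: [0.0, -0.9, 0.1]
width: 0.0277
grip_force: 30.0
```

In the tool's units: -30 mm is -0.04, -16 mm is -0.0213.

arm_command(
  moves=[
    [[0,0,-0.0107,0,0,0,0],[0,0,-0.0213,0,0,0,0],[0,0,-0.04,0,0,0,0],[0,0,-0.04,0,0,0,0]],
  ],
)

```text
t: 9.72
eef_pos: [0.5256, 0.1285, 0.2264]
orientation: [1.951, 2.46, 0.003]
force: [0.4, 0.7, -1.7]
width: 0.0281
grip_force: 30.0
```

```bash
python3 - <<'E'
from h import *
s=manip.get_state();print(s['t'],s['eef_pos'],s['width'],s['grip_force'],s['force'])
out=[]
for c in('side','scene'):
  a=save(c,c+'5.png'); x,y=proj(c,s['eef_pos']).astype(int); out.append(cv2.resize(a[y-45:y+75,x-50:x+50],(400,480),interpolation=0))
  print(c,[(np.round(o['location'],3).tolist(),round(o['confidence'],2)) for o in manip.place_of(c,'cover')[:3]])
cv2.imwrite('pics/c5.png',np.hstack(out)[:,:,::-1])
E
```

```text
9.725 [0.52561586 0.12854085 0.22641267] 0.028050980676937544 29.98755181208253 [ 0.37206724  0.73757535 -1.74220399]
side [([0.697, -0.338, -0.001], 0.82), ([0.528, 0.128, 0.148], 0.74)]
scene [([0.522, 0.124, 0.144], 0.94), ([0.695, -0.343, -0.004], 0.56)]
```

View pics/c5.png

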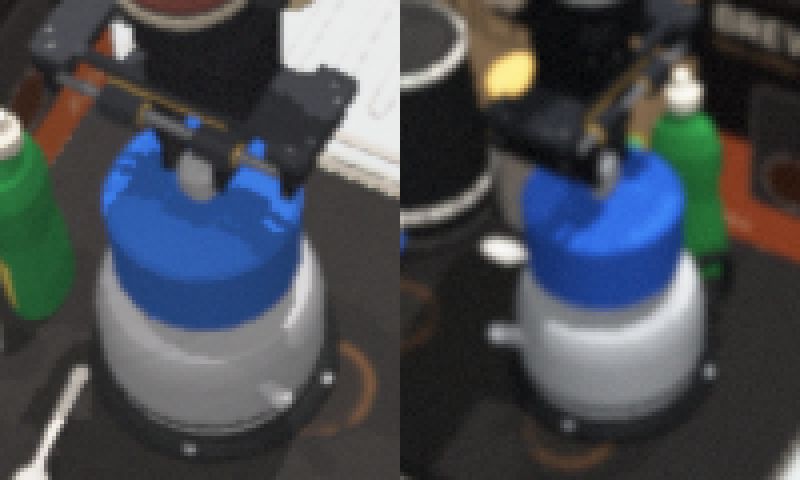

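In the tool's units: -60 mm is -0.08, -55 mm is -0.0733.

arm_command(
  moves=[
    [[0,0,-0.0333,0,0,0,0],[0,0,-0.0733,0,0,0,0],[0,0,-0.08,0,0,0,0],[0,0,-0.08,0,0,0,0]],
  ],
)

```text
t: 10.42
eef_pos: [0.5247, 0.1281, 0.2841]
orientation: [-1.952, -2.461, 0.001]
force: [-0.3, -0.6, -1.5]
width: 0.0277
grip_force: 30.0
```

```bash
python3 - <<'E'
from h import *
s=manip.get_state();print(s['t'],s['eef_pos'],s['width'],s['grip_force'],s['force'],s['q'].round(2))
for c in('side','scene'):
  manip.grab_frame(c)
  for t in('cover','cap','wing'): print(c,t,[(np.round(o['location'],3).tolist(),round(o['confidence'],2)) for o in manip.place_of(c,t)[:3]])
todo([0.392,0.263,0.285])
E
```

```text
10.425 [0.52467334 0.12809337 0.28405619] 0.027722815253515116 29.987382106482983 [-0.34338146 -0.55576966 -1.49760092] [ 0.37  0.14 -0.76  1.58  0.1   1.46 -0.17]
side cover [([0.526, 0.128, 0.203], 0.63), ([0.697, -0.339, 0.003], 0.57)]
side cap [([0.524, 0.128, 0.12], 0.56), ([0.349, 0.452, 0.0], 0.4)]
side wing [([0.527, 0.132, 0.162], 0.61), ([0.664, 0.244, 0.001], 0.23)]
scene cover [([0.52, 0.127, 0.203], 0.98), ([0.695, -0.34, -0.005], 0.88)]
scene cap [([0.562, 0.268, 0.0], 0.27)]
scene wing []
shift mm [161.5 -98.5  -0.5]
```

In the tool's units: 161 mm is 0.2147, 150 mm is 0.2.

arm_command(
  moves=[
    [[0.04,-0.024,0,0,0,0,0],[0.0933,-0.0573,0,0,0,0,0],[0.1533,-0.0933,0,0,0,0,0],[0.2,-0.1227,0,0,0,0,0],[0.2147,-0.1307,0,0,0,0,0]],
  ],
)

```text
t: 11.45
eef_pos: [0.3907, 0.2649, 0.2851]
orientation: [1.947, 2.465, 0.001]
force: [1.1, -0.5, -2.4]
width: 0.0281
grip_force: 30.0
```

In the tool's units: 170 mm is 0.2267, 150 mm is 0.2.

arm_command(
  moves=[
    [[0,0,0.0267,0,0,0,0],[0,0,0.08,0,0,0,0],[0,0,0.1467,0,0,0,0],[0,0,0.2,0,0,0,0],[0,0,0.2267,0,0,0,0]],
  ],
)

```text
t: 12.08
eef_pos: [0.3922, 0.2614, 0.1125]
orientation: [-1.952, -2.46, 0.004]
force: [0.1, 0.1, -1.5]
width: 0.0278
grip_force: 30.0
```

```bash
python3 - <<'E'
from h import *
s=manip.get_state();print(s['t'],s['eef_pos'],s['width'],s['grip_force'],s['force'],s['q'].round(2))
for c in('side','scene'):
  a=save(c,c+'6.png')
  for t in('cover','wing','teaspoon'): print(c,t,[(np.round(o['location'],3).tolist(),round(o['confidence'],2)) for o in manip.place_of(c,t)[:3]])
E
```

```text
12.075 [0.39218276 0.26138835 0.11251888] 0.027782203084192086 29.98725049663335 [ 0.06660192  0.12326949 -1.48599515] [ 0.2   0.13 -0.92  1.97  0.11  1.1  -0.54]
side cover [([0.695, -0.339, 0.003], 0.93), ([0.393, 0.262, 0.031], 0.73)]
side wing [([0.395, 0.259, 0.034], 0.24)]
side teaspoon [([0.393, 0.26, 0.03], 0.65), ([0.562, 0.267, -0.002], 0.56)]
scene cover [([0.392, 0.259, 0.038], 0.83), ([0.695, -0.34, -0.008], 0.78)]
scene wing [([0.526, 0.132, 0.164], 0.61)]
scene teaspoon [([0.566, 0.266, -0.001], 0.36)]
```

In the tool's units: 33 mm is 0.044, 31 mm is 0.0413.

arm_command(
  moves=[
    [[0,0,0.02,0,0,0,0],[0,0,0.036,0,0,0,0],[0,0,0.0413,0,0,0,0],[0,0,0.044,0,0,0,0]],
  ],
)

```text
t: 12.98
eef_pos: [0.3925, 0.2627, 0.0814]
orientation: [-1.951, -2.461, 0.001]
force: [-0.2, -0.5, -2.7]
width: 0.0278
grip_force: 30.0
```

In the tool's units: 2 mm is 0.0027, 1 mm is 0.0013.

arm_command(
  moves=[
    [[0,0,0.0013,0,0,0,0],[0,0,0.0027,0,0,0,0],[0,0,0.0027,0,0,0,0]],
  ],
)

```text
t: 13.35
eef_pos: [0.3929, 0.2627, 0.08]
orientation: [1.952, 2.461, 0.0]
force: [-0.3, -0.1, -2.5]
width: 0.0278
grip_force: 30.0
```

In the tool's units: 2 mm is 0.0027, 1 mm is 0.0013.

arm_command(
  moves=[
    [[0,0,0.0013,0,0,0,0],[0,0,0.0027,0,0,0,0],[0,0,0.0027,0,0,0,0]],
  ],
)

```text
t: 13.72
eef_pos: [0.3929, 0.2627, 0.0795]
orientation: [1.951, 2.46, -0.001]
force: [-7.5, -7.0, 22.4]
width: 0.0282
grip_force: 30.1
```

In the tool's units: -1 mm is -0.0013.

arm_command(
  moves=[
    [[0,0,-0.0013,0,0,0,0],[0,0,-0.0013,0,0,0,0.3],[0,0,-0.0013,0,0,0,1],[0,0,-0.0013,0,0,0,1],[0,0,-0.0013,0,0,0,1]],
  ],
)

```text
t: 14.35
eef_pos: [0.3929, 0.2627, 0.0789]
orientation: [1.952, 2.461, 0.0]
force: [0.3, 0.0, -0.1]
width: 0.0501
grip_force: 0.0
```

In the tool's units: -180 mm is -0.24, -120 mm is -0.16.

arm_command(
  moves=[
    [[0,0,0,0,0,0,1],[0,0,-0.0267,0,0,0,1],[0,0,-0.08,0,0,0,1],[0,0,-0.16,0,0,0,1],[0,0,-0.24,0,0,0,1]],
  ],
)

```text
t: 14.98
eef_pos: [0.3924, 0.2626, 0.2606]
orientation: [1.952, 2.462, -0.0]
force: [1.4, 0.3, 0.2]
width: 0.0864
grip_force: 0.0
```

```bash
python3 - <<'E'
from h import *
s=manip.get_state();print(s['t'],s['eef_pos'],s['width'],s['force'],s['q'].round(2))
for c in('side','scene'):
  a=save(c,c+'7.png')
  for t in('cover','cap','wing','neck'): print(c,t,[(np.round(o['location'],3).tolist(),round(o['confidence'],2)) for o in manip.place_of(c,t)[:3]])
todo([.525,.129,.28]) 
E
```

```text
14.975 [0.39235609 0.26255437 0.26061027] 0.08644878295805497 [1.44995842 0.30876903 0.23360758] [ 0.26 -0.02 -0.91  1.76 -0.02  1.4  -0.42]
side cover [([0.394, 0.263, 0.001], 0.93), ([0.696, -0.338, -0.002], 0.6)]
side cap []
side wing []
side neck []
scene cover [([0.39, 0.264, 0.003], 0.82), ([0.693, -0.341, -0.003], 0.68)]
scene cap [([0.527, 0.131, 0.118], 0.73), ([0.527, 0.133, 0.164], 0.71)]
scene wing [([0.526, 0.132, 0.165], 0.81)]
scene neck [([0.528, 0.128, 0.14], 0.94)]
shift mm [-160.1   98.8  -22.4]
```

In the tool's units: -160 mm is -0.2133, -155 mm is -0.2067, -50 degrees is -0.2778.

arm_command(
  moves=[
    [[-0.0533,0.0333,-0.0267,0,0,-0.0556,1],[-0.1133,0.0693,-0.0333,0,0,-0.1111,1],[-0.1667,0.1027,-0.0333,0,0,-0.1667,1],[-0.2067,0.1267,-0.0333,0,0,-0.2222,1],[-0.2133,0.132,-0.0333,0,0,-0.2778,1]],
  ],
)

```text
t: 16.1
eef_pos: [0.5268, 0.1266, 0.2824]
orientation: [-0.726, -3.054, 0.001]
force: [-0.3, 0.3, -0.1]
width: 0.0871
grip_force: 0.0
```

In the tool's units: -7 degrees is -0.0389.

arm_command(
  moves=[
    [[0,0,0,0,0,-0.0389,1],[0,0,0,0,0,-0.0389,1]],
  ],
)

```text
t: 16.35
eef_pos: [0.5254, 0.1293, 0.2831]
orientation: [-0.542, -3.093, -0.0]
force: [0.3, 0.1, -0.6]
width: 0.0867
grip_force: 0.0
```

```bash
python3 - <<'E'
from h import *
s=manip.get_state();r=R.from_rotvec(s['orientation']);print(s['t'],s['eef_pos'],s['width'],s['q'].round(2),'xyaw',np.degrees(np.arctan2(*r.as_matrix()[[1,0],0])))
i=manip.camera_info('wrist');K=i['intrinsics'];T=i['extrinsics']
a=save('wrist','w8.png')
for c in('wrist','side'):
  if c=='side': manip.grab_frame(c)
  for t in('cap','wing','pot'): print(c,t,[(np.round(o['location'],3).tolist(),round(o['confidence'],2)) for o in manip.place_of(c,t)[:3]])
manip.grab_frame('wrist')
def toplane(px,z):
  d=(np.array(px,float)-K[:2,2]); rr=np.linalg.norm(d,axis=1); th=rr/K[0,0]
  v=np.c_[d/rr[:,None]*np.sin(th)[:,None],np.cos(th)]@T[:3,:3].T
  return T[:3,3]+v*((z-T[2,3])/v[:,2])[:,None]
for o in manip.silhouettes('wrist','wing')[:1]:
  print('mask',o['mask'].sum(),o['confidence'])
# rectified top view, plane z=.172, 0.25mm/px... 
g=np.linspace(-.1,.1,400)
X,Y=np.meshgrid(.526+g,.129-g); P=np.stack([X,Y,0*X+.172],-1)-T[:3,3]; v=P@T[:3,:3]
th=np.arctan2(np.hypot(v[...,0],v[...,1]),v[...,2]); k=K[0,0]*th/np.hypot(v[...,0],v[...,1])
rec=cv2.remap(a,(K[0,2]+k*v[...,0]).astype('f4'),(K[1,2]+k*v[...,1]).astype('f4'),1)
cv2.imwrite('pics/c8.png',np.hstack([rec,cv2.resize(a[60:360,130:430],(400,400))])[:,:,::-1])
todo([.526,.130,.24])
E
```

```text
16.35 [0.52541717 0.12932908 0.28309081] 0.08672320708418614 [ 0.41  0.15 -0.82  1.58  0.11  1.46  0.81] xyaw 160.1176862789747
wrist cap [([0.526, 0.131, 0.119], 0.69), ([0.621, 0.334, 0.002], 0.38)]
wrist wing [([0.529, 0.126, 0.163], 0.72)]
wrist pot [([0.526, 0.136, -0.0], 0.57)]
side cap [([0.525, 0.131, 0.118], 0.75)]
side wing [([0.526, 0.132, 0.162], 0.71)]
side pot [([0.529, 0.126, -0.003], 0.95), ([0.672, 0.174, -0.0], 0.55)]
mask 2393 0.82
shift mm [-0.2  0.7 43.9]
```

View pics/c8.png

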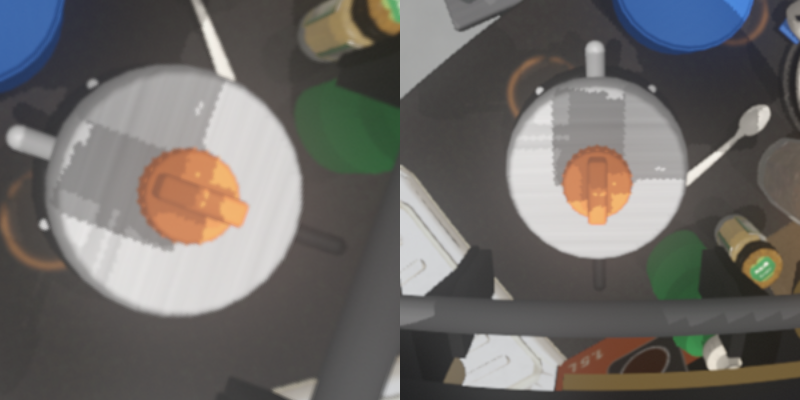

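In the tool's units: 123 mm is 0.164, 112 mm is 0.1493.

arm_command(
  moves=[
    [[0,0,0.0533,0,0,0,1],[0,0,0.1133,0,0,0,1],[0,0,0.1493,0,0,0,1],[0,0,0.164,0,0,0,1],[0,0,0.164,0,0,0,1]],
  ],
)

```text
t: 17.48
eef_pos: [0.5256, 0.1295, 0.1609]
orientation: [-0.541, -3.094, -0.0]
force: [0.3, 0.6, -0.1]
width: 0.0871
grip_force: 0.0
```

```bash
python3 - <<'E'
from h import *
s=manip.get_state(); r=R.from_rotvec(s['orientation']); p=s['eef_pos'];print(s['t'],p,s['width'],s['force'])
out=[]
for c in('wrist','side','scene'):
  a=save(c,c+'9.png'); x,y=proj(c,p).astype(int)
  w,h=(132,160) if c=='wrist' else (66,80)
  out.append(cv2.resize(a[y-h//2:y-h//2+h,x-w//2:x-w//2+w],(264,320),interpolation=0))
  print(c,[(np.round(o['location'],3).tolist(),round(o['confidence'],2)) for o in manip.place_of(c,'wing')[:2]],proj(c,p+r.apply([0,.0435,0])),proj(c,p-r.apply([0,.0435,0])),x-w//2,y-h//2)
cv2.imwrite('pics/c9.png',np.hstack(out)[:,:,::-1])
E
```

```text
17.475 [0.52558362 0.12945349 0.16091571] 0.08711523732378637 [ 0.26558074  0.55645448 -0.05916075]
wrist [] [348.9 248. ] [205.3 248.2] 211 169
side [([0.529, 0.132, 0.158], 0.6)] [249.1 221.4] [277.4 208.3] 230 174
scene [([0.524, 0.13, 0.165], 0.69)] [251.7 181.2] [262.2 197.8] 223 149
```

View pics/c9.png

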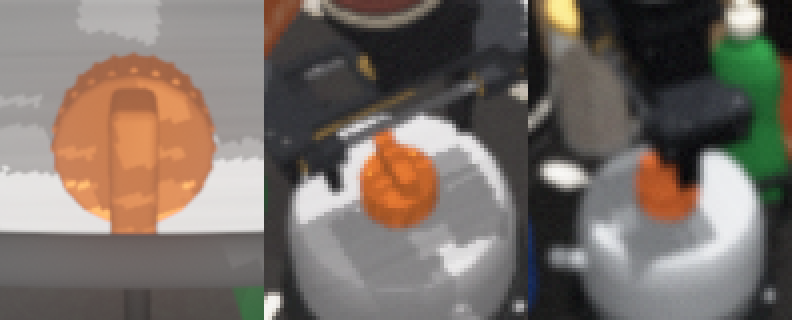

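In the tool's units: 11 mm is 0.0147, 6 mm is 0.008.

arm_command(
  moves=[
    [[0,0,0.008,0,0,0,0.7],[0,0,0.0147,0,0,0,0.3],[0,0,0.0147,0,0,0,0],[0,0,0.0147,0,0,0,0],[0,0,0.0147,0,0,0,0]],
  ],
)

```text
t: 18.4
eef_pos: [0.5257, 0.1294, 0.15]
orientation: [0.541, 3.094, 0.0]
force: [-0.4, 0.3, -0.3]
width: 0.0449
grip_force: 0.0
```

arm_command(
  moves=[
    [[0,0,0,0,0,0,0],[0,0,0,0,0,0,0],[0,0,0,0,0,0,0],[0,0,0,0,0,0,0],[0,0,0,0,0,0,0]],
  ],
)

```text
t: 19.02
eef_pos: [0.5256, 0.1294, 0.1498]
orientation: [0.541, 3.095, 0.0]
force: [0.3, 1.4, -0.5]
width: 0.0132
grip_force: 30.0
```

In the tool's units: 8 degrees is 0.0444.

arm_command(
  moves=[
    [[0,0,0,0,0,0.0222,0],[0,0,0,0,0,0.0444,0],[0,0,0,0,0,0.0444,0]],
  ],
)

```text
t: 19.4
eef_pos: [0.5257, 0.1295, 0.1499]
orientation: [0.755, 3.049, 0.0]
force: [0.7, 0.2, -0.8]
width: 0.0136
grip_force: 30.0
```

```bash
cat >> h.py <<'E'
def st():
  s=manip.get_state(); r=R.from_rotvec(s['orientation']).as_matrix()
  print(round(s['t'],2),s['eef_pos'].round(4),'yaw',np.degrees(np.arctan2(r[1,0],r[0,0])).round(2),'F',s['force'].round(1),'M',s['ft_torque'].round(2),s['width'].round(4),'q7',s['q'][6].round(2))
E
python3 -c "from h import *;st()"
```

```text
Traceback (most recent call last):
  File "h.py", line 18, in st
    print(round(s['t'],2),s['eef_pos'].round(4),'yaw',np.degrees(np.arctan2(r[1,0],r[0,0])).round(2),'F',s['force'].round(1),'M',s['ft_torque'].round(2),s['width'].round(4),'q7',s['q'][6].round(2))
                                                                                                                                                         ^^^^^^^^^^^^^^^^
AttributeError: 'float' object has no attribute 'round'
```

In the tool's units: 7 degrees is 0.0389.

arm_command(
  moves=[
    [[0,0,0,0,0,0.0222,0],[0,0,0,0,0,0.0389,0],[0,0,0,0,0,0.0389,0]],
  ],
)

```text
t: 19.77
eef_pos: [0.5257, 0.1297, 0.1499]
orientation: [0.936, 2.999, 0.0]
force: [1.5, 0.9, -1.1]
width: 0.0138
grip_force: 31.0
```

```bash
sed -i "s/s\['width'\].round(4)/round(float(s['width']),4)/" h.py
python3 -c "from h import *;st()"
```

```text
19.77 [0.5257 0.1297 0.1499] yaw 145.32 F [ 1.5  0.9 -1.1] M [ 0.18 -0.4   0.66] 0.0138 q7 0.5
```

In the tool's units: 5 degrees is 0.0278.

arm_command(
  moves=[
    [[0,0,0,0,0,0.0167,0],[0,0,0,0,0,0.0278,0],[0,0,0,0,0,0.0278,0]],
  ],
)

```text
t: 20.15
eef_pos: [0.5255, 0.1297, 0.1499]
orientation: [1.068, 2.955, 0.0]
force: [0.2, 1.1, 1.1]
width: 0.0142
grip_force: 33.2
```

```bash
python3 -c "from h import *;st()"
```

```text
20.15 [0.5255 0.1297 0.1499] yaw 140.27 F [0.2 1.1 1.1] M [ 0.38 -0.18  0.83] 0.0142 q7 0.42
```

In the tool's units: -40 degrees is -0.2222.

arm_command(
  moves=[
    [[0,0,0,0,0,-0.0444,0],[0,0,0,0,0,-0.0889,0],[0,0,0,0,0,-0.1333,0],[0,0,0,0,0,-0.1778,0],[0,0,0,0,0,-0.2222,0]],
  ],
)

```text
t: 20.78
eef_pos: [0.5255, 0.1287, 0.1498]
orientation: [0.012, -3.141, 0.001]
force: [-0.4, -1.0, 1.5]
width: 0.0134
grip_force: 29.8
```

```bash
python3 -c "from h import *;st()"
```

```text
20.77 [0.5255 0.1287 0.1498] yaw -179.57 F [-0.4 -1.   1.5] M [-0.1   0.05 -0.02] 0.0134 q7 1.09
```

In the tool's units: -40 degrees is -0.2222.

arm_command(
  moves=[
    [[0,0,0,0,0,-0.0444,0],[0,0,0,0,0,-0.0889,0],[0,0,0,0,0,-0.1333,0],[0,0,0,0,0,-0.1778,0],[0,0,0,0,0,-0.2222,0]],
  ],
)

```text
t: 21.4
eef_pos: [0.5257, 0.1285, 0.1498]
orientation: [1.085, -2.948, 0.001]
force: [0.1, -0.7, 1.4]
width: 0.0133
grip_force: 29.8
```

```bash
python3 -c "from h import *;st()"
```

```text
21.4 [0.5257 0.1285 0.1498] yaw -139.58 F [ 0.1 -0.7  1.4] M [-0.08 -0.11 -0.02] 0.0133 q7 1.76
```

Free to 60° from the start yaw; now lift gently.

In the tool's units: -14 mm is -0.0187, -9 mm is -0.012.

arm_command(
  moves=[
    [[0,0,0,0,0,0,0],[0,0,-0.0053,0,0,0,0],[0,0,-0.012,0,0,0,0],[0,0,-0.0187,0,0,0,0]],
  ],
)

```text
t: 21.9
eef_pos: [0.5256, 0.1291, 0.1641]
orientation: [1.077, -2.951, 0.001]
force: [0.2, -1.5, -1.2]
width: 0.0136
grip_force: 29.8
```

```bash
python3 -c "from h import *;st()"
```

```text
21.9 [0.5256 0.1291 0.1641] yaw -139.89 F [ 0.2 -1.5 -1.2] M [-0.34 -0.25 -0.03] 0.0136 q7 1.76
```

In the tool's units: -72 mm is -0.096, -62 mm is -0.0827.

arm_command(
  moves=[
    [[0,0,-0.02,0,0,0,0],[0,0,-0.0533,0,0,0,0],[0,0,-0.0827,0,0,0,0],[0,0,-0.096,0,0,0,0],[0,0,-0.096,0,0,0,0]],
  ],
)

```text
t: 22.52
eef_pos: [0.5259, 0.1298, 0.2365]
orientation: [-1.078, 2.949, -0.0]
force: [0.0, 0.5, -1.1]
width: 0.0138
grip_force: 29.8
```

arm_command(
  moves=[
    [[0,0,0,0,0,0,0],[0,0,0,0,0,0,0],[0,0,0,0,0,0,0],[0,0,0,0,0,0,0]],
  ],
)

```text
t: 23.02
eef_pos: [0.5255, 0.1294, 0.2356]
orientation: [1.079, -2.95, -0.0]
force: [0.9, 0.3, -0.7]
width: 0.0133
grip_force: 29.8
```

```bash
python3 - <<'E'
from h import *
st(); out=[]
for c in('side','scene'):
  a=save(c,c+'10.png'); x,y=proj(c,[.5,.16,.1]).astype(int); out.append(cv2.resize(a[y-75:y+75,x-65:x+65],(390,450)))
  for t in('cap','neck','cover'): print(c,t,[(np.round(o['location'],3).tolist(),round(o['confidence'],2)) for o in manip.place_of(c,t)[:2]])
cv2.imwrite('pics/c10.png',np.hstack(out)[:,:,::-1])
E
```

```text
23.02 [0.5255 0.1294 0.2356] yaw -139.83 F [ 0.9  0.3 -0.7] M [ 0.09 -0.1   0.05] 0.0133 q7 1.81
side cap []
side neck [([0.528, 0.132, 0.144], 0.55)]
side cover [([0.394, 0.264, 0.0], 0.85), ([0.696, -0.34, -0.001], 0.65)]
scene cap [([0.528, 0.131, 0.206], 0.55)]
scene neck [([0.53, 0.127, 0.138], 0.75)]
scene cover [([0.694, -0.343, -0.003], 0.97), ([0.392, 0.259, 0.0], 0.63)]
```

View pics/c10.png

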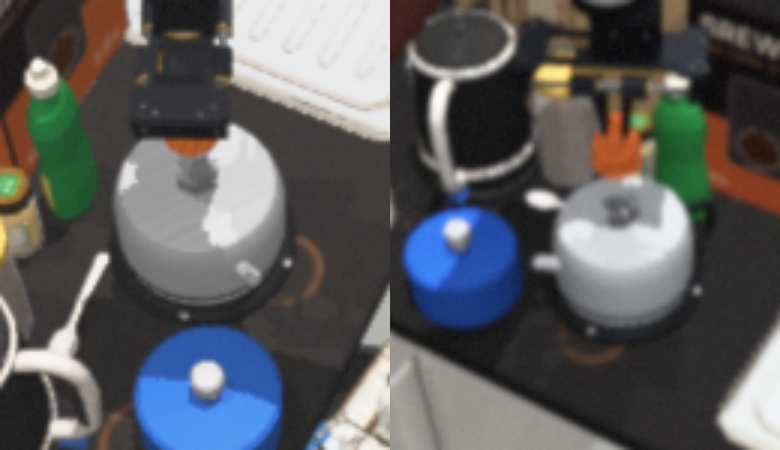

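The cap (orange, at about (615,145) in the right view) hangs upright in the jaws. It is about 62 mm above the open neck at (620,210). The cover stands upright on the worktop, and everything else is where it was.

```bash
python3 -c "from h import *;print(manip.finish_job())"
```

```text
the job is handed in; nothing more can be done
None
```

The pot is open and the job is handed in at about 23 s of the 61 s allowed; no verdict came back. The cover stands upright on the worktop about 19 cm from the pot's axis, and the orange cap is gripped level about 6 cm above the open neck. My first try at the knob closed on air, because the fingertips stand less far ahead of the TCP than stated.

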